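# Find the swing arm with the worn pivot and reject it

## Task

Three swing-arm units stand in the rack, and one of them has a worn pivot with play in it. Find it by feel: rock the knobs with a light touch (well under 10 N), first to the left and then to the right as you face the rack, and never force an arm that does not give or has come to its stop. Leave the worn arm swung over to its right stop as a mark, lift that unit out by its square head and set it upright in the steel dish so; leave the sound units seated in the rack and the other things where they are.

Things in the scene. Friction and masses are not known exactly. Their poses are not given: they have to be found in the camera images.
- unit_a: One of three units that look alike: steel foot 44x44x12 mm; fixed square grip head 22x22 mm, from 44 to 80 mm above the underside; between them, at 29 to 39 mm, an arm that swings about the upright axis and reaches 52 mm along the unit's -x (to the robot) to a knob. 0.26 to 0.5 kg. Origin: centre of the underside, on the pivot axis; z up, y left. Sits 9 mm deep in its nest with 1.5 mm rattle (up to 5 mm in all at the knob).
- knob_a (a point): Point on the axis of unit a's upright black knob, 53 mm above the unit's underside, 52 mm from its pivot axis. The knob is 14 mm in diameter (10 mm at its foot) and stands from 37 to 67 mm above the unit's underside.
- swing_a: The swing arm with its knob of unit a, 40 g; origin on the pivot axis 29 mm above the unit's underside; its -x points along the arm to the knob, z up. Starts within 0.05 rad of the unit's own -x. A sound pivot stays put below about 10 N at the knob and would only turn if forced; the worn one turns under about 0.5 N between stops 0.13 rad (7 mm at the knob) either side, and stays where it is left.
- unit_b: One of three units that look alike: steel foot 44x44x12 mm; fixed square grip head 22x22 mm, from 44 to 80 mm above the underside; between them, at 29 to 39 mm, an arm that swings about the upright axis and reaches 52 mm along the unit's -x (to the robot) to a knob. 0.26 to 0.5 kg. Origin: centre of the underside, on the pivot axis; z up, y left. Sits 9 mm deep in its nest with 1.5 mm rattle (up to 5 mm in all at the knob).
- knob_b (a point): Point on the axis of unit b's upright black knob, 53 mm above the unit's underside, 52 mm from its pivot axis. The knob is 14 mm in diameter (10 mm at its foot) and stands from 37 to 67 mm above the unit's underside.
- swing_b: The swing arm with its knob of unit b, 40 g; origin on the pivot axis 29 mm above the unit's underside; its -x points along the arm to the knob, z up. Starts within 0.05 rad of the unit's own -x. A sound pivot stays put below about 10 N at the knob and would only turn if forced; the worn one turns under about 0.5 N between stops 0.13 rad (7 mm at the knob) either side, and stays where it is left.
- unit_c: One of three units that look alike: steel foot 44x44x12 mm; fixed square grip head 22x22 mm, from 44 to 80 mm above the underside; between them, at 29 to 39 mm, an arm that swings about the upright axis and reaches 52 mm along the unit's -x (to the robot) to a knob. 0.26 to 0.5 kg. Origin: centre of the underside, on the pivot axis; z up, y left. Sits 9 mm deep in its nest with 1.5 mm rattle (up to 5 mm in all at the knob).
- knob_c (a point): Point on the axis of unit c's upright black knob, 53 mm above the unit's underside, 52 mm from its pivot axis. The knob is 14 mm in diameter (10 mm at its foot) and stands from 37 to 67 mm above the unit's underside.
- swing_c: The swing arm with its knob of unit c, 40 g; origin on the pivot axis 29 mm above the unit's underside; its -x points along the arm to the knob, z up. Starts within 0.05 rad of the unit's own -x. A sound pivot stays put below about 10 N at the knob and would only turn if forced; the worn one turns under about 0.5 N between stops 0.13 rad (7 mm at the knob) either side, and stays where it is left.
- rack: Fixed aluminium rack plate 90 x 250 x 14 mm on the bench mat with three square nests in a row along its y, 75 mm apart, one unit in each. Origin: centre of its underside; x points away from the robot, y to the robot's left, z up. Nests are centred at x = 12 mm, y = -75, 0, 75 mm; their floor is 5 mm above the origin.
- dish: Fixed open steel dish behind the rack, 130 (x) x 150 (y) x 24 mm high, walls and floor 3 mm thick. Origin: centre of its underside; z up, x away from the robot.
- petri_1: Bystander: loose round petri dish, 61 mm across, 16 mm high; origin under its centre. Leave alone.
- stain_violet: Bystander: loose dark dropper bottle, 32 mm across, 99 mm tall; origin under its centre. Leave alone.
- coverbox1: Bystander: loose small clear plastic box, 26 x 27 x 17 mm; origin under its centre. Leave alone.
Things that resemble listed ones, but are neither listed nor needed, are in the scene too. Leave any purple look-alike of the unit_b alone.

How it is judged:
On the way, in this order (a step that is already met when the one before it is completed fails the run):
1. the worn arm has been rocked to the left end of its play ((y of knob_a in the frame of unit_a above 0.005 m or y of knob_b in the frame of unit_b above 0.005 m or y of knob_c in the frame of unit_c above 0.005 m)), for 0.05 s.
2. and then to the right end of its play, its unit still in the nest (((y of knob_a in the frame of unit_a below -0.005 m and distance of unit_a from where it was at the start of the episode below 0.008 m) or (y of knob_b in the frame of unit_b below -0.005 m and distance of unit_b from where it was at the start of the episode below 0.008 m) or (y of knob_c in the frame of unit_c below -0.005 m and distance of unit_c from where it was at the start of the episode below 0.008 m))), for 0.05 s.
3. the worn unit, its arm to the right, is lifted clear of its nest (((y of knob_a in the frame of unit_a below -0.004 m and z of unit_a in the frame of rack above 0.018 m) or (y of knob_b in the frame of unit_b below -0.004 m and z of unit_b in the frame of rack above 0.018 m) or (y of knob_c in the frame of unit_c below -0.004 m and z of unit_c in the frame of rack above 0.018 m))), for 0.1 s.
At the end, for the whole second after the job is handed in: The worn unit stands upright (0.1 rad) and at rest on the floor of the steel dish, its knob still 4 mm or more to the right of the middle; the sound units are seated upright in their nests (moved under 5 mm, tilt under 0.08 rad), their knobs within 4 mm of the middle (((x of unit_a in the frame of dish between -0.045 and 0.045 m and y of unit_a in the frame of dish between -0.055 and 0.055 m and z of unit_a in the frame of dish below 0.008 m and angle between unit_a's own z axis and vertical below 0.1 rad and linear speed of unit_a below 0.02 m/s and y of knob_a in the frame of unit_a below -0.004 m and distance of each of unit_b, unit_c from where it was at the start of the episode below 0.005 m and angle between each of unit_b, unit_c's own z axis and vertical below 0.08 rad and y of knob_b in the frame of unit_b between -0.004 and 0.004 m and y of knob_c in the frame of unit_c between -0.004 and 0.004 m) or (x of unit_b in the frame of dish between -0.045 and 0.045 m and y of unit_b in the frame of dish between -0.055 and 0.055 m and z of unit_b in the frame of dish below 0.008 m and angle between unit_b's own z axis and vertical below 0.1 rad and linear speed of unit_b below 0.02 m/s and y of knob_b in the frame of unit_b below -0.004 m and distance of each of unit_a, unit_c from where it was at the start of the episode below 0.005 m and angle between each of unit_a, unit_c's own z axis and vertical below 0.08 rad and y of knob_a in the frame of unit_a between -0.004 and 0.004 m and y of knob_c in the frame of unit_c between -0.004 and 0.004 m) or (x of unit_c in the frame of dish between -0.045 and 0.045 m and y of unit_c in the frame of dish between -0.055 and 0.055 m and z of unit_c in the frame of dish below 0.008 m and angle between unit_c's own z axis and vertical below 0.1 rad and linear speed of unit_c below 0.02 m/s and y of knob_c in the frame of unit_c below -0.004 m and distance of each of unit_a, unit_b from where it was at the start of the episode below 0.005 m and angle between each of unit_a, unit_b's own z axis and vertical below 0.08 rad and y of knob_a in the frame of unit_a between -0.004 and 0.004 m and y of knob_b in the frame of unit_b between -0.004 and 0.004 m))); the robot touches nothing.
It fails at once if a swing arm is forced: anything presses on one with more than 9 N (contact force between anything else and swing_a above 9 N or contact force between anything else and swing_b above 9 N or contact force between anything else and swing_c above 9 N).
It fails at once if a bystander is moved by more than 20 mm (distance of any of petri_1, stain_violet, coverbox1 from where it was at the start of the episode above 0.02 m).
It also fails if it takes over 61 s, if anything falls off the work surface, if the arm or the gripper's body presses on something with over 40 N, if the wrist force passes 120 N, or if a joint passes its speed limit or range.

## Robot

A 6-joint arm with a two-finger parallel gripper is mounted at the origin on a cart in front of the work surface, level with it; the furniture and walls round the work are solid. World frame = base frame: x ahead of the robot, y to its left, z up, the work surface at z = 0. Lengths are in m, angles in rad, forces in N, time in s.
With the tool pointing down it reaches from about 0.35 to 0.775 m from the base axis. Payload 5.5 kg.
Tool frame: the origin (TCP) lies at the very end of the fingers, on their centre line; the grasp point (between the pads) lies 19 mm behind it; z points along the fingers, y is the line along which they close (so a half turn about z gives the same grasp; the last joint's range is limited). The gripper opens to 85 mm and grips with 20 to 120 N. Pads are 22 mm wide; open, the fingers measure 114 mm over their backs; the gripper's body (76 mm by 85 mm) begins 54 mm behind the grasp point. The pads swing forward as they close: fully open they stand 13 mm farther back than shut.
Start: joints at [1.18, 0.313, 0.046, 1.304, 0, 1.431], TCP at [0.143, 0.557, 0.231] pointing down, gripper open.
Joint ranges: [-2.76, 2.76], [-0.86, 1.69], [-1.03, 1.26], [-2.2, 2.34], [-1.47, 1.5], [-3.14, 3.14]. Speed limits (rad/s): [2.57, 2.57, 3.14, 3.14, 3.14, 3.14].

## Interface

Orientations are given as a unit quaternion [w, x, y, z].
In Python, from workcell import env gives the robot as it stands. The module is installed in compiled form; this text tells all that it offers.
- The arm moves only by the tool jog_arm, never from a script. Its arguments are lists of equal length, an entry for each row: "gripper": the opening, from 0 (shut) to 1 (fully open); "offset": the shift along the world's x, y, z in cm, a list of three; "twist": the turn about the world's z in degrees. In form: {"gripper": [gripper, ...], "offset": [[dx, dy, dz], ...], "twist": [twist, ...]}. A call has exactly 8 rows; each row is the pose to reach, as a shift and turn from the pose commanded when the call began; what a row does not reach only later rows make up. A row lasts 1/8 s, in which the tool goes at most 62.5 mm and 10.7 degrees, less where a joint would pass 70% of its speed; a pose out of reach is approached as far as the arm can. A call with a gripper value outside its range is refused whole. The fingers move at their own pace and stop on an object; "squeeze" is the grip in N (left out, the last holds). Time passes only in rows, so rows that repeat a pose let the fingers close, or fill a call up. It gives the time, the measured TCP pose, the force, the opening and the grip force at its end, in the units of the state.
- env.get_state(): the state, without advancing time (a new reading comes with each control period).
- env.read_camera(name): name is "side" or "top" or "wrist"; returns a dict with "image" (420x560x3 uint8, red, green, blue), "z_map" (420x560 float32, m along the optical axis (not along the pixel's ray), 0 where there is no reading), "fovy" (degrees; the focal length in pixels is half the picture's height over the tangent of half this angle, whatever the lens; pixels are square), "cx", "cy" (the principal point, pixels), "cam_to_world" (4x4, takes a point from camera to world coordinates). Camera axes: x right, y up, looking along -z (the intrinsics and any distortion apply to the point x, -y, -z); pixel columns grow to the right and rows downward; lengths in m; the calibration is good to about 2 mm. A picture is of the moment at which its call begins.
- env.hand_in(): hands the job in; it is judged then, once.
The state is a dict: "clock": time; "joint_pos": joint angles; "qvel": joint speeds; "tau": joint torques, N m; "tcp_pos": TCP position; "orientation": TCP orientation; "wrist_force": force on the tool from outside, world axes, zero at the start; "ft_torque": the same for the moment, N m; "finger_gap": finger opening in m; "grip_force": force on a finger pad.
Only numpy, scipy, OpenCV 4.12 (cv2) and the standard library are available. Lean on these libraries where they do the work, as an engineer would, in place of code of your own. Each camera call takes 0.05 s, during which the arm holds its last target. There are 200 camera calls.

## Working session

There is one attempt and no reset: what is moved stays moved. The work goes in short steps, Python scripts to look and compute and a tool call to move; the robot and the scene stay as the last step left them, time stands still between calls to the robot, and variables do not carry over. Pictures are saved under pics/ and viewed, at most 11 in all, crops included, and the job is handed in when it is done.

Besides the shell and the picture viewer there is one more tool, called after ">>>" in YAML: its name, and indented under it one key for each argument. jog_arm: Moves the arm, as the interface text tells. Its arguments: {"type":"object","properties":{"gripper":{"type":"array"},"offset":{"type":"array"},"twist":{"type":"array"},"squeeze":{"type":"number"}},"required":["gripper","offset","twist"]}

```bash
mkdir -p pics; cat > h.py <<'E'
import numpy as np, cv2
from workcell import env
def cam(n):
    d=env.read_camera(n); d['f']=d['image'].shape[0]/2/np.tan(np.radians(d['fovy'])/2); return d
def save(d,n): cv2.imwrite('pics/'+n,d['image'][:,:,::-1])
def cloud(d):
    z=d['z_map']; v,u=np.mgrid[:z.shape[0],:z.shape[1]]
    p=np.stack([(u-d['cx'])/d['f']*z,-(v-d['cy'])/d['f']*z,-z,np.ones_like(z)],-1)
    return (p@d['cam_to_world'].T)[...,:3]
def ray(d,u,v,h):
    r=d['cam_to_world'][:3,:3]@np.array([(u-d['cx'])/d['f'],-(v-d['cy'])/d['f'],-1]); o=d['cam_to_world'][:3,3]
    return o+r*(h-o[2])/r[2]
def proj(d,P):
    q=np.linalg.inv(d['cam_to_world'])@np.append(P,1); return d['cx']+d['f']*q[0]/-q[2], d['cy']-d['f']*q[1]/-q[2]
E
python3 - <<'E'
from h import *
a=cam('top');b=cam('side');save(a,'top.png');save(b,'side.png')
for d in(a,b): print({k:d[k] for k in('fovy','cx','cy','cam_to_world')}, [k for k in d])
s=env.get_state(); print(s)
E
```

```text
{'fovy': 42.29882564135987, 'cx': 277.75504652941936, 'cy': 208.54246315882372, 'cam_to_world': array([[ 0.02950134,  0.98642495, -0.16154099,  0.25696966],
       [-0.99955734,  0.02849144, -0.00856508, -0.21538378],
       [-0.00384628,  0.16172217,  0.98682883,  1.54287223],
       [ 0.        ,  0.        ,  0.        ,  1.        ]])} ['image', 'z_map', 'fovy', 'cx', 'cy', 'cam_to_world', 'f']
{'fovy': 52.93102391509904, 'cx': 271.77879851203676, 'cy': 218.67104143022493, 'cam_to_world': array([[ 0.96653971,  0.12313533, -0.2250304 ,  0.29492856],
       [-0.25634218,  0.43126453, -0.86504311, -1.02447872],
       [-0.00946974,  0.8937833 ,  0.44839907,  0.50589516],
       [ 0.        ,  0.        ,  0.        ,  1.        ]])} ['image', 'z_map', 'fovy', 'cx', 'cy', 'cam_to_world', 'f']
{'clock': 0.1, 'joint_pos': array([1.18041006e+00, 3.13935133e-01, 4.50681467e-02, 1.30358741e+00,
       2.44852334e-07, 1.43119823e+00]), 'qvel': array([ 0.00152587, -0.00236958,  0.00376507, -0.00019713,  0.00074346,
       -0.00060126]), 'tau': array([ 1.95388799e-03, -4.81723630e+01,  2.99245530e+01,  1.26963228e-02,
       -1.81685596e-04,  8.35769214e-06]), 'tcp_pos': array([0.14252716, 0.5565792 , 0.23048245]), 'orientation': array([-2.17244314e-04,  1.25065692e-01,  9.92148117e-01, -8.00066809e-04]), 'wrist_force': array([-0.28825152, -0.42596956,  0.00655027]), 'ft_torque': array([ 0.06034431, -0.01714024, -0.00883743]), 'grip_force': 0.0, 'finger_gap': 0.08537371100130378}
```

View pics/top.png

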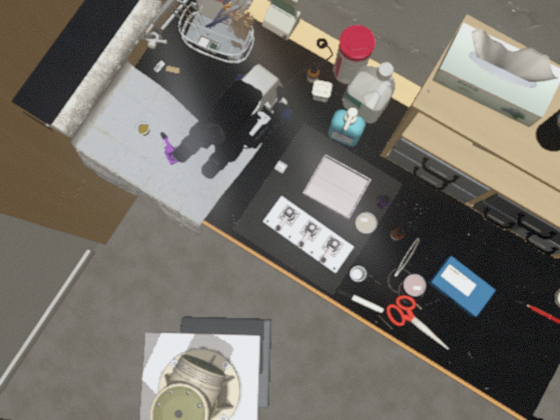

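View pics/side.png

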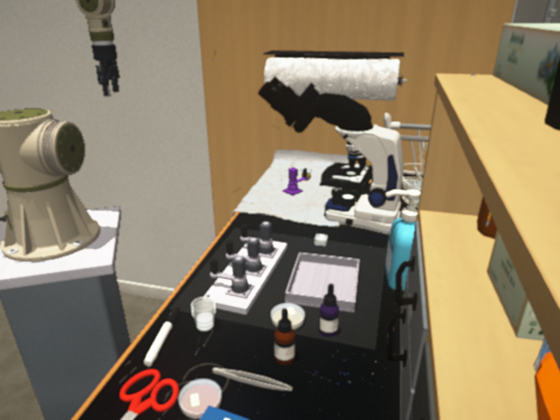

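The top view shows the white rack at about (310,233) with units at (288,213), (310,230) and (332,247), and the dish at (337,185). The purple look-alike is far off at (168,150). Candidates for the unit are the three rack units (chosen) and the purple one (rejected).

```bash
python3 - <<'E'
from h import *
a=cam('top'); im=a['image']; P=cloud(a)
g=im.min(2)
def rect(seed,h,n):
    m=((g>120)).astype(np.uint8)
    roi=np.zeros_like(m); roi[150:275,255:375]=1; m*=roi
    k,l,st,c=cv2.connectedComponentsWithStats(m)
    i=l[seed[1],seed[0]]; print(n,'lab',i,st[i],c[i])
    cn=max(cv2.findContours((l==i).astype(np.uint8),0,2)[0],key=cv2.contourArea)
    w=np.array([ray(a,u,v,h)[:2] for u,v in cn[:,0]],np.float32)*1000
    r=cv2.minAreaRect(w); print(n,r,cv2.boxPoints(r).round().tolist()); 
rect((299,224),.014,'rack'); rect((337,185),.020,'dish')
for u,v in[(299,224),(321,240),(345,180),(310,230),(270,180),(320,268)]: print((u,v),P[v,u].round(3))
c=im[150:275,250:380]; cv2.imwrite('pics/c1.png',cv2.resize(c,None,fx=6,fy=6,interpolation=2)[:,:,::-1][:600])
E
```

```text
rack lab 4 [ 263  196   91   77 2927] [308.2090878  233.97096003]
rack ((437.7368469238281, -289.312255859375), (255.5700225830078, 95.60557556152344), 56.1508903503418) [[327.0, -369.0], [406.0, -422.0], [549.0, -210.0], [469.0, -157.0]]
dish lab 2 [ 302  154   69   65 2493] [336.45687926 186.01764942]
dish ((576.8558349609375, -368.020263671875), (154.6177978515625, 136.57553100585938), 61.894412994384766) [[480.0, -404.0], [601.0, -468.0], [674.0, -332.0], [553.0, -268.0]]
(299, 224) [ 0.464 -0.264  0.015]
(321, 240) [ 0.42  -0.327  0.019]
(345, 180) [ 0.598 -0.394  0.006]
(310, 230) [ 0.44  -0.292  0.083]
(270, 180) [ 0.593 -0.177  0.   ]
(320, 268) [ 0.342 -0.326  0.003]
```

View pics/c1.png

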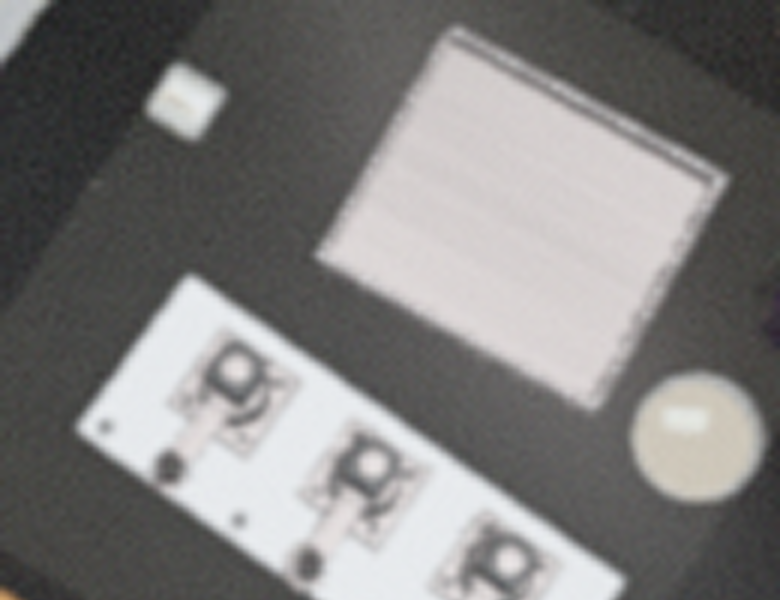

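```bash
python3 - <<'E'
from h import *
for n in('top','side'):
    P=cloud(cam(n)).reshape(-1,3)
    for x,y in [(.25,.45),(.36,.3),(.42,.15),(.45,.0),(.43,-.13),(.41,-.27)]:
        m=(np.hypot(P[:,0]-x,P[:,1]-y)<.11)&(P[:,2]>-.1)
        print(n,x,y,m.sum(),np.sort(P[m,2])[-8:-5].round(3) if m.sum()>8 else '')
E
```

```text
top 0.25 0.45 0 
top 0.36 0.3 0 
top 0.42 0.15 444 [0.01  0.011 0.011]
top 0.45 0.0 2726 [0.356 0.356 0.356]
top 0.43 -0.13 3518 [0.079 0.08  0.084]
top 0.41 -0.27 4610 [0.094 0.094 0.094]
side 0.25 0.45 73 [0.53 0.53 0.53]
side 0.36 0.3 0 
side 0.42 0.15 58 [0.007 0.007 0.007]
side 0.45 0.0 1296 [0.351 0.351 0.351]
side 0.43 -0.13 1480 [0.073 0.074 0.074]
side 0.41 -0.27 4892 [0.089 0.089 0.089]
```

```bash
python3 - <<'E'
from h import *
for n in('top','side'):
    P=cloud(cam(n)).reshape(-1,3)
    for y in np.arange(-.2,.3,.04):
        m=(abs(P[:,1]-y)<.02)&(P[:,2]>.12)&(P[:,0]>.3)&(P[:,0]<1)
        if m.sum()>5: print(n,round(y,2),m.sum(),'minx',np.sort(P[m,0])[3].round(3),'z',P[m,2].min().round(3),P[m,2].max().round(3))
E
```

```text
top -0.2 331 minx 0.713 z 0.12 0.246
top -0.16 1111 minx 0.661 z 0.12 0.303
top -0.12 1456 minx 0.586 z 0.12 0.327
top -0.08 1470 minx 0.532 z 0.12 0.354
top -0.04 862 minx 0.522 z 0.256 0.358
top 0.0 559 minx 0.559 z 0.264 0.357
top 0.04 122 minx 0.56 z 0.312 0.359
top 0.08 16 minx 0.956 z 0.296 0.323
top 0.12 522 minx 0.886 z 0.287 0.387
top 0.16 1162 minx 0.82 z 0.121 0.39
top 0.2 1623 minx 0.75 z 0.121 0.39
top 0.24 2104 minx 0.682 z 0.279 0.39
top 0.28 2955 minx 0.622 z 0.282 0.495
side -0.2 1057 minx 0.705 z 0.12 0.24
side -0.16 2103 minx 0.653 z 0.12 0.301
side -0.12 2137 minx 0.579 z 0.12 0.321
side -0.08 1461 minx 0.525 z 0.129 0.347
side -0.04 214 minx 0.52 z 0.13 0.354
side 0.0 266 minx 0.562 z 0.299 0.353
side 0.08 33 minx 0.948 z 0.291 0.325
side 0.12 1001 minx 0.881 z 0.252 0.385
side 0.16 1188 minx 0.816 z 0.155 0.384
side 0.2 1372 minx 0.747 z 0.149 0.521
side 0.24 2769 minx 0.677 z 0.151 0.522
side 0.28 2180 minx 0.618 z 0.122 0.523
```

>>> jog_arm:
  gripper: [1, 1, 1, 1, 0.5, 0.5, 0.5, 0.5]
  offset:
    - [3.7, -4.9, 1]
    - [7.4, -9.8, 2]
    - [11, -14.7, 2]
    - [14.7, -19.7, 2]
    - [17, -24.7, 2]
    - [19.2, -29.7, 2]
    - [21.4, -34.7, 2]
    - [23.7, -39.7, 2]
  twist: [0, 0, -3, -6, -9, -12, -16, -19.5]

```text
clock: 1.35
tcp_pos: [0.3802, 0.1584, 0.2516]
orientation: [0.0, 0.292, 0.956, 0.0]
wrist_force: [1.7, 0.3, -0.4]
finger_gap: 0.0426
grip_force: 0.0
```

>>> jog_arm:
  gripper: [0.4, 0.4, 0.4, 0.4, 0.4, 0.4, 0.4, 0.4]
  offset:
    - [0.5, -6, 0]
    - [1, -12, 0]
    - [1.5, -18, 0]
    - [1.8, -24, 0]
    - [2, -30, 0]
    - [2, -36, -1]
    - [2, -42, -2]
    - [2, -42, -2]
  twist: [0, 0, 0, 0, 0, 0, 0, 0]

```text
clock: 2.35
tcp_pos: [0.3992, -0.2635, 0.2301]
orientation: [-0.0, 0.294, 0.956, -0.0]
wrist_force: [0.2, 0.6, 0.1]
finger_gap: 0.0344
grip_force: 0.0
```

```bash
python3 - <<'E'
from h import *
w=cam('wrist');save(w,'w1.png');np.save('w1.npy',w,allow_pickle=True);print(w['cam_to_world'].round(3),w['f'],w['cx'],w['cy'])
s=env.get_state();print(s['clock'],s['tcp_pos'],s['orientation'],s['wrist_force'],s['finger_gap'])
E
```

```text
[[ 0.562 -0.789 -0.248  0.333]
 [ 0.827  0.536  0.169 -0.219]
 [-0.    -0.3    0.954  0.372]
 [ 0.     0.     0.     1.   ]] 348.16946934800075 276.2982405036211 214.64161038460998
2.4 [ 0.39908719 -0.26132741  0.23059008] [-6.67682654e-04  2.93064786e-01  9.56092226e-01  4.90309106e-04] [ 0.39635457  0.46088873 -0.14265426] 0.034350695314555466
```

View pics/w1.png

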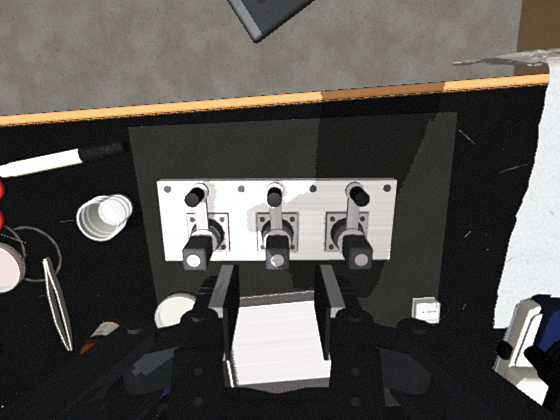

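The wrist view shows the rack with knobs at about (196,195), (275,195) and (360,195), heads at (195,255), (277,255) and (357,255), and the dish below.

```bash
cat >> h.py <<'E'
U=np.array([.557,.830]); X=np.array([.830,-.557])
def tops(d,lo,hi,x0,x1,c=np.array([.4377,-.2893])):
    P=cloud(d); z=P[...,2]; q=P[...,:2]-c; xr=q@X; yr=q@U
    m=((d['z_map']>0)&(z>lo)&(z<hi)&(abs(yr)<.125)&(xr>x0)&(xr<x1)).astype(np.uint8)
    k,l,st,ce=cv2.connectedComponentsWithStats(m)
    for i in range(1,k):
        if st[i,4]>25:
            p=P[l==i]; mid=(p.min(0)+p.max(0))/2
            print(st[i].tolist(),'world',np.median(p,0).round(4),'rack',np.median(xr[l==i]).round(4),((yr[l==i].min()+yr[l==i].max())/2).round(4),'w',np.ptp(xr[l==i]).round(4),np.ptp(yr[l==i]).round(4))
E
python3 - <<'E'
from h import *
w=np.load('w1.npy',allow_pickle=True).item()
print('knobs');tops(w,.069,.076,-.06,-.02)
print('heads');tops(w,.079,.092,-.02,.04)
P=cloud(w);q=P[...,:2]-np.array([.4377,-.2893]);m=(abs(P[...,2]-.014)<.003)&(abs(q@U)<.15)&(abs(q@X)<.06)
r=cv2.minAreaRect((P[m][:,:2]*1000).astype(np.float32));print(r,np.median(P[m][:,2]))
m=(abs(P[...,2]-.003)<.004)&(q@X>.06)&(q@X<.25)&(abs(q@U)<.12)&(w['image'].min(2)>110)
r=cv2.minAreaRect((P[m][:,:2]*1000).astype(np.float32));print('dish',r,m.sum())
E
```

```text
knobs
[184, 191, 17, 17, 197] world [ 0.3571 -0.3255  0.0733] rack -0.0466 -0.0751 w 0.0141 0.0134
[267, 191, 15, 16, 191] world [ 0.3979 -0.2651  0.0734] rack -0.0465 -0.0021 w 0.0137 0.0125
[354, 191, 16, 16, 198] world [ 0.4412 -0.2006  0.0734] rack -0.0466 0.0758 w 0.0137 0.0132
heads
[182, 245, 27, 25, 594] world [ 0.3999 -0.3524  0.0862] rack 0.0035 -0.0743 w 0.022 0.0225
[265, 245, 25, 25, 586] world [ 0.4411 -0.2911  0.0861] rack 0.0034 0.0003 w 0.0224 0.0218
[347, 245, 26, 24, 591] world [ 0.4821 -0.2299  0.0862] rack 0.0037 0.0752 w 0.0218 0.0221
((432.9080810546875, -285.581787109375), (251.01853942871094, 90.79691314697266), 56.05631637573242) 0.015416730894739272
dish ((562.7175903320312, -380.09002685546875), (136.05795288085938, 132.36904907226562), 63.892303466796875) 6704
```

>>> jog_arm:
  gripper: [0.29, 0.29, 0.29, 0.29, 0.29, 0.29, 0.29, 0.29]
  offset:
    - [-0.1, -0.4, 0]
    - [-0.1, -0.4, -4]
    - [-0.1, -0.4, -8]
    - [-0.1, -0.4, -12]
    - [-0.1, -0.4, -14]
    - [-0.1, -0.4, -16]
    - [-0.1, -0.4, -18]
    - [-0.1, -0.4, -18]
  twist: [0, 0, 0, 0, 0, 0, 0, 0]

```text
clock: 3.4
tcp_pos: [0.3982, -0.2618, 0.0507]
orientation: [-0.001, 0.29, 0.957, 0.001]
wrist_force: [0.5, -0.5, 0.3]
finger_gap: 0.025
grip_force: 0.0
```

```bash
python3 - <<'E'
from h import *
w=cam('wrist');save(w,'w2.png')
print('knobs');tops(w,.068,.078,-.06,-.02)
s=env.get_state();print(s['clock'],s['tcp_pos'],s['wrist_force'],s['finger_gap'])
E
```

```text
knobs
[244, 285, 3, 55, 119] world [ 0.3895 -0.2707  0.0736] rack -0.0504 -0.0114 w 0.0208 0.0003
[208, 287, 19, 15, 198] world [ 0.3776 -0.2757  0.0735] rack -0.0575 -0.0221 w 0.0017 0.0059
[306, 286, 4, 54, 118] world [ 0.403  -0.2501  0.0732] rack -0.0506 0.0133 w 0.0203 0.0003
[327, 287, 19, 15, 200] world [ 0.4032 -0.2373  0.0734] rack -0.0576 0.0241 w 0.0014 0.0061
[68, 297, 41, 38, 1104] world [ 0.3571 -0.3244  0.0732] rack -0.0474 -0.0754 w 0.0147 0.0142
[252, 298, 35, 38, 1008] world [ 0.3971 -0.2647  0.0733] rack -0.0476 -0.0022 w 0.0147 0.0139
[441, 298, 41, 38, 1099] world [ 0.4398 -0.201   0.0732] rack -0.0471 0.0757 w 0.0142 0.0145
3.45 [ 0.39877805 -0.26255571  0.05160963] [ 0.466847   -0.62409005  0.45578891] 0.024956336996662422
```

View pics/w2.png

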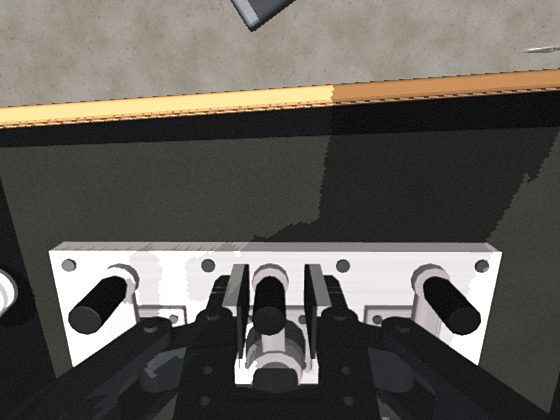

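The fingers straddle the middle knob: pads at u≈244 and 306, knob top at (268,317). Next I push left gently.

>>> jog_arm:
  gripper: [0.29, 0.29, 0.29, 0.29, 0.29, 0.29, 0.29, 0.29]
  offset:
    - [0.03, 0.04, 0]
    - [0.06, 0.08, 0]
    - [0.08, 0.12, 0]
    - [0.11, 0.17, 0]
    - [0.14, 0.21, 0]
    - [0.17, 0.25, 0]
    - [0.2, 0.29, 0]
    - [0.22, 0.33, 0]
  twist: [0, 0, 0, 0, 0, 0, 0, 0]

```text
clock: 4.45
tcp_pos: [0.4009, -0.2607, 0.0513]
orientation: [-0.0, 0.291, 0.957, -0.0]
wrist_force: [-0.4, -0.9, -0.9]
finger_gap: 0.0249
grip_force: 0.2
```

```bash
cat >> h.py <<'E'
def rep(n):
    w=cam('wrist'); save(w,n)
    print('knobs');tops(w,.068,.078,-.06,-.02); print('heads');tops(w,.082,.092,-.02,.04)
    s=env.get_state();print(s['clock'],s['tcp_pos'].round(4),s['wrist_force'].round(2),'left',(s['wrist_force'][:2]@U).round(2),s['finger_gap'])
E
python3 -c "
from h import *
rep('w3.png')"
```

```text
knobs
[209, 279, 30, 23, 245] world [ 0.3802 -0.2738  0.0734] rack -0.0561 -0.0169 w 0.0049 0.0114
[240, 278, 41, 62, 1156] world [ 0.3968 -0.2649  0.0733] rack -0.0478 -0.0029 w 0.0219 0.0154
[306, 278, 6, 62, 141] world [ 0.4044 -0.248   0.0731] rack -0.0507 0.0163 w 0.0218 0.0013
[311, 278, 14, 14, 63] world [ 0.3988 -0.2401  0.0737] rack -0.0598 0.0194 w 0.0006 0.006
[325, 286, 21, 15, 194] world [ 0.4059 -0.2361  0.0733] rack -0.056 0.0256 w 0.005 0.0076
[62, 294, 41, 37, 1097] world [ 0.3571 -0.3244  0.0732] rack -0.0473 -0.0755 w 0.0144 0.0145
[436, 294, 40, 38, 1084] world [ 0.4399 -0.201   0.0732] rack -0.0472 0.0756 w 0.0142 0.0145
heads
4.5 [ 0.4009 -0.2606  0.0513] [ 0.1  -0.36 -0.58] left -0.25 0.02469442271467628
```

>>> jog_arm:
  gripper: [0.29, 0.29, 0.29, 0.29, 0.29, 0.29, 0.29, 0.29]
  offset:
    - [0.02, 0.03, 0]
    - [0.04, 0.06, 0]
    - [0.06, 0.08, 0]
    - [0.08, 0.11, 0]
    - [0.1, 0.14, 0]
    - [0.12, 0.17, 0]
    - [0.14, 0.2, 0]
    - [0.14, 0.2, 0]
  twist: [0, 0, 0, 0, 0, 0, 0, 0]

```text
clock: 5.5
tcp_pos: [0.4024, -0.2586, 0.0513]
orientation: [0.0, 0.291, 0.957, 0.0]
wrist_force: [-1.6, -0.3, -0.2]
finger_gap: 0.0246
grip_force: 0.1
```

```bash
python3 -c "
from h import *
rep('w4.png')"
```

```text
knobs
[209, 278, 72, 62, 1436] world [ 0.3967 -0.264   0.0733] rack -0.0494 -0.0064 w 0.0221 0.0275
[306, 278, 40, 62, 447] world [ 0.4064 -0.2367  0.0732] rack -0.056 0.025 w 0.0224 0.0138
[55, 294, 42, 37, 1114] world [ 0.3572 -0.3244  0.0732] rack -0.0473 -0.0753 w 0.0147 0.0144
[429, 294, 41, 37, 1083] world [ 0.4399 -0.201   0.0732] rack -0.0471 0.0758 w 0.0146 0.0144
heads
5.55 [ 0.4024 -0.2587  0.0513] [0.54 0.69 1.11] left 0.87 0.024866525642804685
```

>>> jog_arm:
  gripper: [0.29, 0.29, 0.29, 0.29, 0.29, 0.29, 0.29, 0.29]
  offset:
    - [0.02, 0.03, 0]
    - [0.04, 0.06, 0]
    - [0.06, 0.08, 0]
    - [0.08, 0.11, 0]
    - [0.1, 0.14, 0]
    - [0.12, 0.17, 0]
    - [0.14, 0.2, 0]
    - [0.14, 0.2, 0]
  twist: [0, 0, 0, 0, 0, 0, 0, 0]

```text
clock: 6.55
tcp_pos: [0.4038, -0.2566, 0.0513]
orientation: [0.0, 0.291, 0.957, 0.0]
wrist_force: [0.6, -0.4, -0.3]
finger_gap: 0.0249
grip_force: 0.1
```

```bash
python3 -c "
from h import *
rep('w5.png')"
```

```text
knobs
[208, 278, 73, 62, 1455] world [ 0.398  -0.2619  0.0733] rack -0.0495 -0.004 w 0.0222 0.0275
[306, 278, 40, 61, 457] world [ 0.4077 -0.2349  0.0733] rack -0.0559 0.0275 w 0.022 0.0138
[49, 294, 42, 37, 1106] world [ 0.3571 -0.3244  0.0732] rack -0.0471 -0.0753 w 0.0146 0.0147
[423, 294, 41, 37, 1078] world [ 0.4399 -0.2009  0.0733] rack -0.047 0.0757 w 0.0151 0.0146
heads
6.6 [ 0.4038 -0.2566  0.0513] [-0.2  -0.93 -0.07] left -0.88 0.024766809621654857
```

View pics/w5.png

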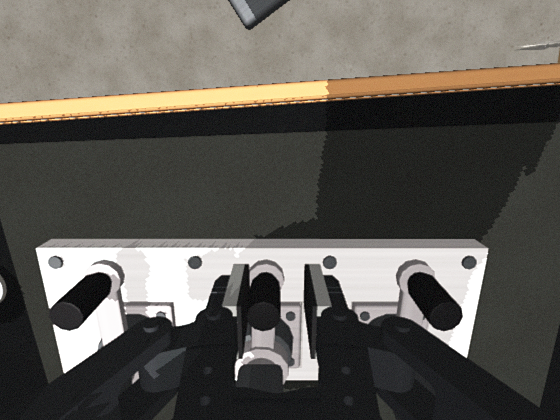

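The middle knob (262,315) has moved about 5 mm with nearly no force and the head seems unmoved. I continue left.

>>> jog_arm:
  gripper: [0.29, 0.29, 0.29, 0.29, 0.29, 0.29, 0.29, 0.29]
  offset:
    - [0.02, 0.03, 0]
    - [0.03, 0.05, 0]
    - [0.05, 0.07, 0]
    - [0.07, 0.1, 0]
    - [0.08, 0.12, 0]
    - [0.1, 0.15, 0]
    - [0.12, 0.18, 0]
    - [0.12, 0.18, 0]
  twist: [0, 0, 0, 0, 0, 0, 0, 0]

```text
clock: 7.6
tcp_pos: [0.405, -0.2548, 0.0513]
orientation: [0.0, 0.291, 0.957, 0.0]
wrist_force: [-0.3, -0.2, 0.6]
finger_gap: 0.0248
grip_force: 0.1
```

```bash
python3 -c "
from h import *
rep('w6.png')"
```

```text
knobs
[209, 278, 72, 61, 1437] world [ 0.3993 -0.2602  0.0734] rack -0.0492 -0.0018 w 0.0222 0.0275
[306, 278, 40, 60, 439] world [ 0.409  -0.2329  0.0732] rack -0.056 0.0297 w 0.0226 0.0138
[44, 294, 42, 37, 1122] world [ 0.3572 -0.3243  0.0732] rack -0.0473 -0.0754 w 0.0147 0.0144
[418, 294, 40, 37, 1083] world [ 0.4401 -0.201   0.0733] rack -0.0471 0.0757 w 0.0148 0.0143
heads
7.65 [ 0.405  -0.2549  0.0513] [ 0.12 -0.95  0.35] left -0.72 0.02440216194471447
```

>>> jog_arm:
  gripper: [0.29, 0.29, 0.29, 0.29, 0.29, 0.29, 0.29, 0.29]
  offset:
    - [0.01, 0.02, 0]
    - [0.03, 0.04, 0]
    - [0.04, 0.06, 0]
    - [0.06, 0.08, 0]
    - [0.07, 0.1, 0]
    - [0.08, 0.12, 0]
    - [0.09, 0.13, 0]
    - [0.09, 0.13, 0]
  twist: [0, 0, 0, 0, 0, 0, 0, 0]

```text
clock: 8.65
tcp_pos: [0.4058, -0.2535, 0.0513]
orientation: [0.0, 0.291, 0.957, 0.0]
wrist_force: [0.1, 0.3, 0.1]
finger_gap: 0.0246
grip_force: 0.2
```

```bash
python3 -c "
from h import *
rep('w7.png')"
```

```text
knobs
[208, 278, 73, 58, 1456] world [ 0.4003 -0.259   0.0733] rack -0.0491 -0.0002 w 0.0222 0.0275
[306, 278, 40, 61, 452] world [ 0.4097 -0.2315  0.0732] rack -0.056 0.0313 w 0.0219 0.0139
[40, 294, 42, 37, 1125] world [ 0.3571 -0.3242  0.0732] rack -0.0472 -0.0754 w 0.0142 0.0152
[415, 294, 39, 37, 1065] world [ 0.44   -0.2009  0.0733] rack -0.0472 0.0756 w 0.0141 0.014
heads
8.7 [ 0.4058 -0.2535  0.0513] [-0.67 -0.29  0.35] left -0.62 0.02483449300969146
```

>>> jog_arm:
  gripper: [0.29, 0.29, 0.29, 0.29, 0.29, 0.29, 0.29, 0.29]
  offset:
    - [0.01, 0.01, 0]
    - [0.02, 0.02, 0]
    - [0.02, 0.04, 0]
    - [0.03, 0.05, 0]
    - [0.04, 0.07, 0]
    - [0.05, 0.08, 0]
    - [0.06, 0.08, 0]
    - [0.06, 0.08, 0]
  twist: [0, 0, 0, 0, 0, 0, 0, 0]

```text
clock: 9.7
tcp_pos: [0.4064, -0.2528, 0.0513]
orientation: [-0.0, 0.291, 0.957, 0.0]
wrist_force: [-0.8, 0.2, -0.2]
finger_gap: 0.0246
grip_force: 0.3
```

```bash
python3 -c "
from h import *
rep('w8.png')"
```

```text
knobs
[208, 278, 73, 62, 1435] world [ 0.401  -0.2582  0.0733] rack -0.0489 0.0008 w 0.0219 0.0275
[307, 278, 38, 62, 462] world [ 0.4101 -0.2311  0.0733] rack -0.056 0.0323 w 0.0221 0.0139
[38, 293, 42, 38, 1123] world [ 0.3572 -0.3242  0.0731] rack -0.0472 -0.0755 w 0.0151 0.015
[412, 293, 40, 38, 1072] world [ 0.4399 -0.2009  0.0733] rack -0.0471 0.0758 w 0.0145 0.0143
heads
9.75 [ 0.4064 -0.2527  0.0513] [-0.46 -1.5   0.18] left -1.5 0.02446330879384921
```

View pics/w8.png

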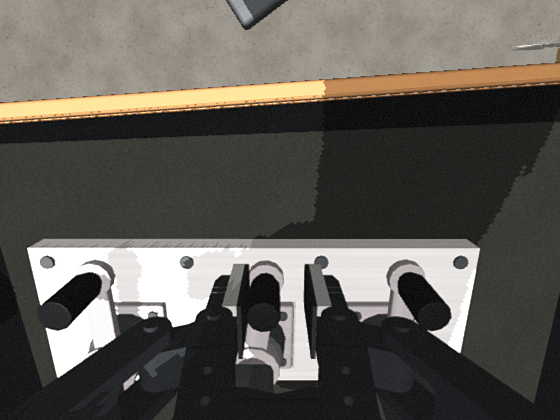

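The arm clearly leans left of its head (knob at (264,315), head pedestal at (258,370)) and resistance begins. One more millimetre should make sure of the stop.

>>> jog_arm:
  gripper: [0.29, 0.29, 0.29, 0.29, 0.29, 0.29, 0.29, 0.29]
  offset:
    - [0.01, 0.01, 0]
    - [0.02, 0.02, 0]
    - [0.02, 0.04, 0]
    - [0.03, 0.05, 0]
    - [0.04, 0.07, 0]
    - [0.05, 0.08, 0]
    - [0.06, 0.08, 0]
    - [0.06, 0.08, 0]
  twist: [0, 0, 0, 0, 0, 0, 0, 0]

```text
clock: 10.75
tcp_pos: [0.407, -0.2519, 0.0513]
orientation: [-0.0, 0.291, 0.957, 0.0]
wrist_force: [-0.9, -0.4, -0.8]
finger_gap: 0.0246
grip_force: 0.3
```

```bash
python3 -c "
from h import *
rep('w9.png')"
```

```text
knobs
[208, 278, 73, 61, 1443] world [ 0.4016 -0.2574  0.0733] rack -0.0488 0.0018 w 0.0223 0.0274
[306, 278, 40, 59, 462] world [ 0.4107 -0.2298  0.0733] rack -0.056 0.0332 w 0.0219 0.0139
[35, 293, 43, 38, 1126] world [ 0.3572 -0.3242  0.0732] rack -0.0472 -0.0751 w 0.0143 0.015
[410, 293, 39, 38, 1045] world [ 0.4399 -0.2007  0.0732] rack -0.0472 0.0757 w 0.0142 0.0142
heads
10.8 [ 0.407  -0.2519  0.0513] [-0.99 -0.52  0.79] left -0.98 0.02487784214563588
```

The middle unit is worn: its knob moved over 11 mm at about 1 N. Now to the right.

>>> jog_arm:
  gripper: [0.29, 0.29, 0.29, 0.29, 0.29, 0.29, 0.29, 0.29]
  offset:
    - [-0.18, -0.27, 0]
    - [-0.35, -0.52, 0]
    - [-0.5, -0.75, 0]
    - [-0.62, -0.92, 0]
    - [-0.74, -1.1, 0]
    - [-0.86, -1.28, 0]
    - [-0.98, -1.46, 0]
    - [-1.11, -1.66, 0]
  twist: [0, 0, 0, 0, 0, 0, 0, 0]

```text
clock: 11.8
tcp_pos: [0.3958, -0.2686, 0.0513]
orientation: [0.0, 0.291, 0.957, 0.0]
wrist_force: [0.4, 0.6, 1.0]
finger_gap: 0.0249
grip_force: 0.2
```

>>> jog_arm:
  gripper: [0.29, 0.29, 0.29, 0.29, 0.29, 0.29, 0.29, 0.29]
  offset:
    - [-0.04, -0.05, 0]
    - [-0.08, -0.1, 0]
    - [-0.11, -0.16, 0]
    - [-0.14, -0.21, 0]
    - [-0.18, -0.27, 0]
    - [-0.22, -0.33, 0]
    - [-0.26, -0.39, 0]
    - [-0.28, -0.42, 0]
  twist: [0, 0, 0, 0, 0, 0, 0, 0]

```text
clock: 12.8
tcp_pos: [0.3931, -0.2727, 0.0513]
orientation: [0.0, 0.291, 0.957, 0.0]
wrist_force: [0.5, 1.7, -0.1]
finger_gap: 0.0249
grip_force: 0.3
```

```bash
python3 -c "
from h import *
rep('w10.png')"
```

```text
knobs
[208, 278, 40, 57, 466] world [ 0.3734 -0.2829  0.0733] rack -0.0559 -0.0301 w 0.0218 0.0138
[273, 278, 73, 62, 1483] world [ 0.3957 -0.2652  0.0733] rack -0.0493 0.0013 w 0.0223 0.0273
[98, 293, 40, 38, 1072] world [ 0.3569 -0.3246  0.0732] rack -0.0473 -0.0754 w 0.0145 0.0142
[470, 293, 42, 38, 1122] world [ 0.4398 -0.2011  0.0732] rack -0.0472 0.0756 w 0.0149 0.0146
heads
12.85 [ 0.3931 -0.2728  0.0513] [0.35 0.13 0.13] left 0.3 0.02468850219338701
```

>>> jog_arm:
  gripper: [0.29, 0.29, 0.29, 0.29, 0.29, 0.29, 0.29, 0.29]
  offset:
    - [-0.01, -0.02, 0]
    - [-0.03, -0.04, 0]
    - [-0.04, -0.06, 0]
    - [-0.06, -0.08, 0]
    - [-0.07, -0.1, 0]
    - [-0.08, -0.12, 0]
    - [-0.1, -0.15, 0]
    - [-0.1, -0.15, 0]
  twist: [0, 0, 0, 0, 0, 0, 0, 0]

```text
clock: 13.85
tcp_pos: [0.3921, -0.2743, 0.0513]
orientation: [0.0, 0.291, 0.957, 0.0]
wrist_force: [-0.8, 1.6, 0.1]
finger_gap: 0.0247
grip_force: 0.3
```

>>> jog_arm:
  gripper: [0.29, 0.29, 0.29, 0.29, 0.29, 0.29, 0.29, 0.29]
  offset:
    - [-0.01, -0.01, 0]
    - [-0.02, -0.02, 0]
    - [-0.02, -0.04, 0]
    - [-0.03, -0.05, 0]
    - [-0.04, -0.07, 0]
    - [-0.05, -0.08, 0]
    - [-0.06, -0.08, 0]
    - [-0.06, -0.08, 0]
  twist: [0, 0, 0, 0, 0, 0, 0, 0]

```text
clock: 14.85
tcp_pos: [0.3916, -0.275, 0.0513]
orientation: [0.0, 0.291, 0.957, 0.0]
wrist_force: [0.0, 1.4, 0.2]
finger_gap: 0.0245
grip_force: 0.7
```

```bash
python3 -c "
from h import *
rep('w11.png')"
```

```text
knobs
[209, 278, 39, 61, 479] world [ 0.3719 -0.2849  0.0733] rack -0.056 -0.0329 w 0.0221 0.0139
[273, 278, 73, 62, 1486] world [ 0.3946 -0.2677  0.0733] rack -0.0491 -0.0014 w 0.0226 0.0275
[105, 294, 39, 37, 1054] world [ 0.3569 -0.3246  0.0732] rack -0.0474 -0.0753 w 0.0142 0.0142
[477, 294, 42, 37, 1132] world [ 0.4399 -0.2012  0.0732] rack -0.0471 0.0757 w 0.0146 0.0147
heads
14.9 [ 0.3916 -0.275   0.0513] [ 1.59  1.94 -1.22] left 2.5 0.02427924373368345
```

View pics/w11.png

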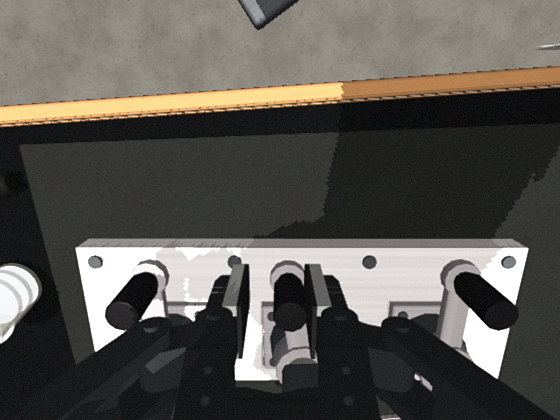

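Knob at the right stop (290,315), clearly leaning right with 2.5 N of resistance. Back off, rise, go above the head.

>>> jog_arm:
  gripper: [0.29, 0.29, 0.29, 0.29, 0.5, 0.55, 0.55, 0.55]
  offset:
    - [0.15, 0.2, 0]
    - [0.28, 0.42, 0]
    - [0.28, 0.42, 4]
    - [0.28, 0.42, 9]
    - [0.28, 0.42, 13]
    - [2.5, -0.5, 16]
    - [4.9, -1.6, 16]
    - [4.9, -1.6, 16]
  twist: [0, 0, 0, 0, 0, 0, 0, 0]

```text
clock: 15.9
tcp_pos: [0.4417, -0.2918, 0.2115]
orientation: [0.001, 0.291, 0.957, -0.0]
wrist_force: [0.7, 0.9, -1.0]
finger_gap: 0.0472
grip_force: 0.0
```

```bash
python3 - <<'E'
from h import *
w=cam('wrist');save(w,'w12.png')
print('knobs');tops(w,.069,.076,-.065,-.02)
print('heads');tops(w,.079,.092,-.03,.04)
P=cloud(w);q=P[...,:2]-np.array([.4377,-.2893])
m=(abs(P[...,2]-.086)<.004)&(abs(q@U)<.02)&(abs(q@X)<.03)
print('headrect',cv2.minAreaRect((P[m][:,:2]*1000).astype(np.float32)))
m=(abs(P[...,2]-.025)<.003)&(q@X>.05)&(q@X<.25)&(abs(q@U)<.15)
r=cv2.minAreaRect((P[m][:,:2]*1000).astype(np.float32));print('dishrim',r,m.sum())
s=env.get_state();print(s['clock'],s['tcp_pos'],s['wrist_force'],s['finger_gap'])
E
```

```text
knobs
[173, 134, 19, 18, 254] world [ 0.3576 -0.3257  0.0735] rack -0.0461 -0.0749 w 0.0135 0.0137
[258, 135, 17, 18, 241] world [ 0.3954 -0.2705  0.0735] rack -0.0457 -0.008 w 0.0134 0.0128
[362, 134, 19, 18, 257] world [ 0.4416 -0.2009  0.0734] rack -0.0459 0.0758 w 0.0135 0.0134
heads
[170, 195, 30, 28, 767] world [ 0.4006 -0.3525  0.0863] rack 0.0044 -0.0742 w 0.0223 0.022
[263, 195, 28, 28, 727] world [ 0.4413 -0.2916  0.0864] rack 0.0042 0.0004 w 0.0222 0.022
[354, 195, 30, 28, 755] world [ 0.4828 -0.2304  0.0863] rack 0.0045 0.0752 w 0.0214 0.0222
headrect ((442.8212585449219, -292.31878662109375), (22.026853561401367, 22.070030212402344), 56.84662628173828)
dishrim ((571.6887817382812, -364.4158020019531), (149.65304565429688, 131.92965698242188), 61.508392333984375) 1073
15.95 [ 0.44048386 -0.29085695  0.21089913] [-0.4891983   0.56867781 -0.32232916] 0.04673860604728622
```

View pics/w12.png

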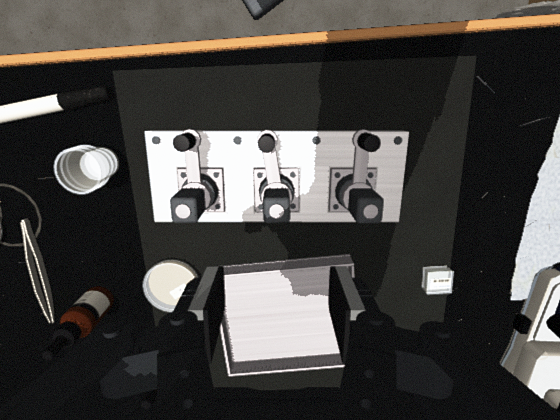

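The knob at (266,142) is about 8 mm right of its head, and the neighbours are unchanged. Descend and grasp the head.

>>> jog_arm:
  gripper: [0.55, 0.55, 0.55, 0.55, 0.55, 0.25, 0.15, 0.15]
  offset:
    - [0.2, -0.15, -4]
    - [0.2, -0.15, -9]
    - [0.2, -0.15, -13]
    - [0.2, -0.15, -15.7]
    - [0.2, -0.15, -15.7]
    - [0.2, -0.15, -15.7]
    - [0.2, -0.15, -15.7]
    - [0.2, -0.15, -15.7]
  twist: [0, 0, 0, 0, 0, 0, 0, 0]
  squeeze: 50

```text
clock: 16.95
tcp_pos: [0.4433, -0.2932, 0.0559]
orientation: [0.001, 0.291, 0.957, -0.0]
wrist_force: [0.0, 0.4, 5.7]
finger_gap: 0.0212
grip_force: 49.7
```

>>> jog_arm:
  gripper: [0.1, 0.1, 0.1, 0.1, 0.1, 0.1, 0.1, 0.1]
  offset:
    - [0, 0, 0]
    - [0, 0, 0]
    - [0, 0, 0.4]
    - [0, 0, 0.8]
    - [0, 0, 1.4]
    - [0, 0, 2.2]
    - [0, 0, 3]
    - [0, 0, 3]
  twist: [0, 0, 0, 0, 0, 0, 0, 0]

```text
clock: 17.95
tcp_pos: [0.443, -0.293, 0.0853]
orientation: [0.001, 0.291, 0.957, -0.0]
wrist_force: [0.5, 0.0, -3.2]
finger_gap: 0.0215
grip_force: 49.2
```

```bash
python3 - <<'E'
from h import *
w=cam('wrist');save(w,'w13.png')
tops(w,.06,.13,-.075,-.02)
s=env.get_state();print(s['clock'],s['tcp_pos'],s['wrist_force'],s['finger_gap'],s['grip_force'])
E
```

```text
[238, 149, 44, 76, 2396] world [ 0.3968 -0.2707  0.093 ] rack -0.0453 -0.0068 w 0.0341 0.0181
[92, 150, 43, 35, 1092] world [ 0.358  -0.324   0.0731] rack -0.0465 -0.0753 w 0.0138 0.0145
[420, 151, 43, 34, 1089] world [ 0.4402 -0.2021  0.0732] rack -0.0464 0.0755 w 0.0137 0.0139
18.0 [ 0.44272743 -0.29276197  0.08476661] [ 0.64004024  0.41927471 -3.3550155 ] 0.02141193314913854 49.19547915458679
```

View pics/w13.png

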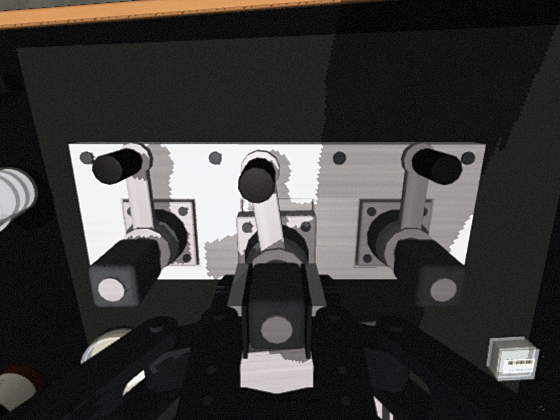

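The unit is lifted with the knob (257,180) still right of the head axis (277,330). Carry it to the dish.

>>> jog_arm:
  gripper: [0.1, 0.1, 0.1, 0.1, 0.1, 0.1, 0.1, 0.1]
  offset:
    - [0, 0, 1.5]
    - [1, -0.5, 3]
    - [4, -2.2, 3]
    - [7.5, -4.2, 3]
    - [11, -6.1, 3]
    - [12.9, -7.2, 3]
    - [12.9, -7.2, 2]
    - [12.9, -7.2, 0.5]
  twist: [0, 0, 0, 0, 0, 0, 0, 0]

```text
clock: 19.0
tcp_pos: [0.5709, -0.3641, 0.0888]
orientation: [-0.0, 0.291, 0.957, 0.0]
wrist_force: [-1.1, -0.0, -4.4]
finger_gap: 0.0211
grip_force: 49.1
```

>>> jog_arm:
  gripper: [0.1, 0.1, 0.1, 0.1, 0.1, 0.1, 0.1, 0.1]
  offset:
    - [0, 0, -1]
    - [0, 0, -2]
    - [0, 0, -2.6]
    - [0, 0, -2.9]
    - [0, 0, -3.1]
    - [0, 0, -3.3]
    - [0, 0, -3.4]
    - [0, 0, -3.4]
  twist: [0, 0, 0, 0, 0, 0, 0, 0]

```text
clock: 20.0
tcp_pos: [0.5715, -0.3646, 0.0553]
orientation: [0.0, 0.291, 0.957, 0.0]
wrist_force: [-0.3, -0.6, -3.4]
finger_gap: 0.0213
grip_force: 49.1
```

>>> jog_arm:
  gripper: [0.1, 0.1, 0.1, 0.1, 0.1, 0.1, 0.1, 0.1]
  offset:
    - [0, 0, -0.04]
    - [0, 0, -0.08]
    - [0, 0, -0.12]
    - [0, 0, -0.16]
    - [0, 0, -0.19]
    - [0, 0, -0.22]
    - [0, 0, -0.22]
    - [0, 0, -0.22]
  twist: [0, 0, 0, 0, 0, 0, 0, 0]

```text
clock: 21.0
tcp_pos: [0.5716, -0.3646, 0.0539]
orientation: [0.0, 0.291, 0.957, -0.0]
wrist_force: [-3.0, 1.6, 5.1]
finger_gap: 0.0216
grip_force: 50.1
```

Touched down (force reversed). Release, rise, look.

>>> jog_arm:
  gripper: [0.2, 0.3, 0.4, 0.5, 0.5, 0.5, 0.5, 0.5]
  offset:
    - [0, 0, 0.05]
    - [0, 0, 0.05]
    - [0, 0, 0.05]
    - [0, 0, 0.05]
    - [0, 0, 3]
    - [0, 0, 7]
    - [-3, 2, 12]
    - [-6, 4, 15]
  twist: [0, 0, 0, 0, 0, 0, 0, 0]

```text
clock: 22.0
tcp_pos: [0.5118, -0.3249, 0.2055]
orientation: [0.001, 0.291, 0.957, -0.001]
wrist_force: [0.0, -0.2, 0.7]
finger_gap: 0.0428
grip_force: 0.0
```

```bash
python3 - <<'E'
from h import *
w=cam('wrist');save(w,'w14.png')
print('knobs');tops(w,.066,.076,-.065,-.02);tops(w,.066,.075,.06,.14)
print('heads');tops(w,.079,.092,-.03,.04);tops(w,.078,.090,.11,.20)
s=env.get_state();print(s['clock'],s['tcp_pos'],s['wrist_force'])
E
```

```text
knobs
[144, 23, 23, 24, 390] world [ 0.3585 -0.3258  0.0734] rack -0.0455 -0.0754 w 0.0141 0.014
[355, 24, 22, 23, 373] world [ 0.4421 -0.2016  0.0735] rack -0.0452 0.0758 w 0.0133 0.0135
[261, 218, 16, 18, 218] world [ 0.5238 -0.3412  0.0713] rack 0.1001 0.0051 w 0.014 0.0128
heads
[141, 95, 35, 32, 998] world [ 0.402  -0.3532  0.0864] rack 0.0057 -0.0745 w 0.0217 0.0225
[347, 95, 34, 32, 980] world [ 0.484  -0.2311  0.0865] rack 0.0057 0.0753 w 0.0216 0.0222
[264, 275, 26, 26, 617] world [ 0.569  -0.3625  0.0842] rack 0.1497 0.012 w 0.0224 0.0215
22.05 [ 0.50930735 -0.32281782  0.20968092] [-3.7170612   1.99992119  3.07820506]
```

View pics/w14.png

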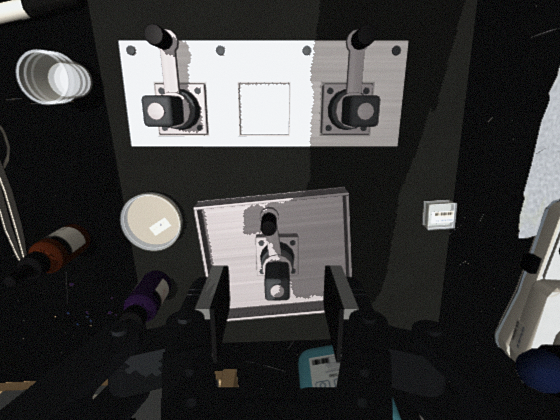

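The unit stands in the dish (head (277,290), knob (268,218), about 7 mm right of the head). The other two are seated and unchanged, and the middle nest is empty.

```bash
python3 -c "
from h import *
print(env.hand_in())"
```

```text
the job is handed in; nothing more can be done
None
```

I found the worn pivot in the middle unit: its knob gave about 11 mm to the left, more than rattle allows, so I did not rock the outer two. I rocked it left and then right with readings of 2.5 N or less, set it in the steel dish with its knob about 7 mm to the right, left both outer units seated, and handed the job in at 22 s; no verdict came back.

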